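# Re-pin the tail stop of a bar cramp

### The job

Bring the cramp's blue tail stop up to the drawer front: pull its red-knobbed ball-detent pin up until it is clear of the bar, slide the stop along the bar, and push the pin fully home again through the stop and a bar hole, leaving less than 60 mm between the stop's jaw and the drawer front for the screw to take up. Feel for the hole and press gently, never forcing the pin (20 N is plenty), and do not shove the drawer front or the things lying around.

Things in the scene. Friction and masses are not known exactly. Their poses are not given: they have to be found in the camera images.
- cramp: Bar cramp fixed to the bench: steel flat bar 40 wide, 10 thick, 560 long, top face 40 mm above the bench, on timber feet; two 40 mm bearers beside it carry the drawer front. Origin on the bench under the bar's centre line; z up, y along the bar from tail stop to drawer front, x across the bar. Bar ends at y = -220 and +340 mm. It has vertical 13 mm through holes along its centre line.
- stop (a joint): Travel of the tail stop along the bar towards the drawer front, m: 0 at the start, pinned in the bar hole at cramp y = -135 mm; limits -0.02 and 0.20; friction about 2 N, stays where left. The other bar holes stand roughly every 40 mm (travel 0.04, 0.08, 0.12, 0.16) but were drilled by hand: each is up to 4 mm off along the bar, by an unknown amount, so it must be felt for.
- stop_seat (a point): Centre of the mouth of the 13 mm pin hole in the blue tail stop, on its top face, 59 mm above the bench, where the pin's collar seats. The hole is 18 mm deep and ends 1 mm above the bar. The stop, 58 mm across the bar, reaches 38 mm behind this point and 50 mm ahead; its top is clear but for the jaw and ribs (see stop_face), so there is free room for fingers that close across the bar.
- stop_face (a point): Point on the face of the stop's jaw, towards the drawer front, on the centre line, 59 mm above the bench, 50 mm ahead of stop_seat. The jaw is a plate 12 mm thick (38 to 50 mm ahead of stop_seat), 58 wide, rising 22 mm above the stop's top; behind it two ribs 14 mm high begin 24 mm ahead of stop_seat, 22 to 29 mm to either side.
- pin: Detent pin, about 100 g, upright in the stop. Origin at the centre of its collar's underside, which lies on the stop's top when home; z up. Shank 12 mm thick, 42 long below the origin. Two spring balls, 32.5 mm below the origin, snap out under the bar when it is home. 10 to 14 N pulls them into the hole, then 1 to 3 N drag either way; they snap out over the last 3 mm. Pin back into an empty stop: 10 to 14 N.
- pin_tip (a point): Lower tip of the pin, 42 mm below its origin, tapered from 12 to 9.6 mm over its last 2 mm. Pin raised 23 mm: the tip just clears the bar; up to 31 mm the balls stay in the stop, so the stop can be drawn along by the pin. Pressed down on solid bar the pin stays 22 to 23 mm above home; within about 1.5 mm of a hole's centre it drops in.
- pin_grip (a point): Middle of the pin's red knob, on its axis, 21 mm above the pin's origin. The knob is a cylinder 24 mm in diameter, from 4 to 38 mm above the origin; below it a steel collar 21 mm in diameter, 4 mm thick.
- front: Primed off-white shaker drawer front, 296 (its x, across the bar) by 160 (its y, along the bar) by 20 mm, about 0.7 kg, lying loose on bar and bearers, its underside 40 mm above the bench. Origin at the centre of its underside; the edge that faces the tail stop is at its y = -80 mm.
- head: Blue screw head fixed on the bar beyond the drawer front; its round pad touches the front's far edge. Origin on the bench under the pad's face. Not to be moved.
- drill: Teal cordless drill standing on its battery, about 180 x 74 x 220 mm tall; bystander. Origin under the battery's centre.
- screwdriver: Screwdriver, 200 mm long, lying on the bench; bystander.
- tape: Yellow tape measure, 70 x 66 x 36 mm, lying flat; bystander. Origin under its centre.
- hinge: Steel concealed cabinet hinge, about 95 x 62 x 16 mm, lying on the bench; bystander. Origin under its cup.

How it is judged:
On the way, in this order (a step that is already met when the one before it is completed fails the run):
1. the pin is pulled up until its tip is clear of the bar hole (no more than 3 mm of its tip below the bar's top face) (z of pin_tip in the frame of cramp above 0.037 m), for 0.1 s.
2. the stop is slid along until its jaw is less than 60 mm from the drawer front's edge (y of stop_face in the frame of front above -0.14 m), for 0.1 s.
At the end, for the whole second after the job is handed in: Jaw less than 60 mm from the drawer front's near edge; pin upright (3.4 degrees) and within 3 mm of the centre of the stop's hole, collar within 2 mm of the stop's top face, tip through the bar (under 19.5 mm above the bench); pin and drawer front at rest (y of stop_face in the frame of front between -0.14 and -0.078 m and z of pin in the frame of stop_seat below 0.002 m and horizontal distance between pin and stop_seat below 0.003 m and z of pin_tip in the frame of cramp below 0.0195 m and angle between pin's own z axis and vertical below 0.06 rad and linear speed of each of pin, front below 0.01 m/s); the robot touches nothing.
It fails at once if the pin is forced or wedged: its contact forces on stop and bar, side loads and about 10 N of its own balls included, add up to more than 90 N (contact force between pin and cramp above 90 N).
It fails at once if the drawer front is shoved more than 10 mm (distance of front from where it was at the start of the episode above 0.01 m).
It fails at once if the drill, screwdriver, tape measure or hinge is moved more than 20 mm (distance of any of drill, screwdriver, tape, hinge from where it was at the start of the episode above 0.02 m).
It also fails if it takes over 48 s, if anything falls off the work surface, if the arm or the gripper's body presses on something with over 40 N, if the wrist force passes 120 N, or if a joint passes its speed limit or range.

### The arm

A 6-joint arm with a two-finger parallel gripper is mounted at the origin on the work surface. World frame = base frame: x ahead of the robot, y to its left, z up, the work surface at z = 0. Lengths are in m, angles in rad, forces in N, time in s.
With the tool pointing down it reaches from about 0.35 to 0.775 m from the base axis. Payload 7.3 kg.
Tool frame: the origin (TCP) lies midway between the tips of the shut fingers; the grasp point (between the pads) lies 19 mm behind it (robot.grip_depth is the z of the grasp point in the tool frame, in m); z points along the fingers, y is the line along which they close (so a half turn about z gives the same grasp; the last joint's range is limited). The gripper opens to 92 mm and grips with 3 to 60 N. Pads are 19 mm wide; open, the fingers measure 130 mm over their backs; the gripper's body (75 mm by 190 mm) begins 47 mm behind the grasp point.
Start: joints at [1.099, 0.342, 1.524, -0, 1.275, -0.146], TCP at [0.168, 0.497, 0.227] pointing down, gripper open.
Joint ranges: [-2.53, 2.53], [-0.77, 2.02], [0.04, 2.7], [-1, 4.14], [0.28, 2.66], [-3.11, 3.11]. Speed limits (rad/s): [2.57, 2.57, 3.14, 3.14, 3.14, 3.14].

### API

Orientations are given as [roll, pitch, yaw] about the fixed x, y, z axes, in that order (R = Rz(yaw) Ry(pitch) Rx(roll)).
In Python, from cell import robot, viewer gives the robot as it stands.
- The arm moves only by the tool step_arm, never from a script. Its argument "increments" is a list of rows, each an object with "delta_pos": the shift along the tool's x, y, z in cm, a list of three; "dr": the turn, a rotation vector about the tool's x, y, z in degrees, a list of three; "fingers": the closure, from -1 (fully open) to 1 (shut), so that 0 is half open. In form: [{"delta_pos": [tx, ty, tz], "dr": [wx, wy, wz], "fingers": fingers}, ...]. A call has exactly 5 rows; each row is the pose to reach, as a shift and turn from the pose commanded when the call began, along the tool's axes at that moment; what a row does not reach only later rows make up. A row lasts 1/8 s, in which the tool goes at most 62.5 mm and 10.7 degrees, less where a joint would pass 70% of its speed; a pose out of reach is approached as far as the arm can. A call with a gripper value outside its range is refused whole. The fingers move at their own pace and stop on an object; "newtons" is the grip in N (left out, the last holds). Time passes only in rows, so rows that repeat a pose let the fingers close, or fill a call up. It gives the time, the measured TCP pose, the force, the opening and the grip force at its end, in the units of the state.
- robot.observe(): the state, without advancing time (a new reading comes with each control period).
- viewer.read_camera(name): name is "side" or "top"; returns the picture (480x640x3 uint8, red, green, blue); there is no depth.
- viewer.camera_params(name): a dict with "K" (3x3 intrinsics, pixels), "T" (4x4, takes a point from camera to world coordinates). Camera axes: x right, y down, z forward; pixel columns grow to the right and rows downward; lengths in m; the calibration is good to about 2 mm. A picture is of the moment at which its call begins. camera_params takes no time and is no camera call.
- robot.hand_in(): hands the job in; it is judged then, once.
The state is a dict: "time": time; "qpos": joint angles; "qvel": joint speeds; "joint_efforts": joint torques, N m; "tool_pos": TCP position; "tool_rot": TCP orientation; "contact_force": force on the tool from outside, world axes, zero at the start; "torque": the same for the moment, N m; "opening": finger opening in m; "grip_force": force on a finger pad.
Only numpy, scipy, OpenCV 4.12 (cv2) and the standard library are available. Lean on these libraries where they do the work, as an engineer would, in place of code of your own. Each camera call takes 0.05 s, during which the arm holds its last target. There are 200 camera calls.

## Working session

There is one attempt and no reset: what is moved stays moved. The work goes in short steps, Python scripts to look and compute and a tool call to move; the robot and the scene stay as the last step left them, time stands still between calls to the robot, and variables do not carry over. Pictures are saved under pics/ and viewed, at most 10 in all, crops included, and the job is handed in when it is done.

Besides the shell and the picture viewer there is one more tool, called after "Emit:" by a JSON object that holds its "name" and its "arguments", one argument or row to a line. step_arm: Moves the arm, as the interface text tells. Its arguments: {"type":"object","properties":{"increments":{"type":"array"},"newtons":{"type":"number"}},"required":["increments"]}

```bash
mkdir -p pics; python3 - <<'E'
from cell import robot, viewer
import cv2
for n in ("side","top"):
    im=viewer.read_camera(n); cv2.imwrite(f"pics/{n}0.png",im[:,:,::-1])
    p=viewer.camera_params(n); print(n,p["K"].round(1).tolist(),p["T"].round(4).tolist())
print(robot.observe(),robot.grip_depth)
E
```

```text
side [[518.8, 0.0, 308.8], [0.0, 518.8, 237.8], [0.0, 0.0, 1.0]] [[0.8289, -0.2876, 0.4798, 0.0832], [-0.5594, -0.4344, 0.7059, -0.7387], [0.0054, -0.8536, -0.521, 0.6379], [0.0, 0.0, 0.0, 1.0]]
top [[473.2, 0.0, 317.5], [0.0, 473.2, 245.4], [0.0, 0.0, 1.0]] [[0.0195, -0.9974, 0.0694, 0.4775], [-0.9998, -0.0198, -0.0045, -0.0034], [0.0059, -0.0693, -0.9976, 1.0832], [0.0, 0.0, 0.0, 1.0]]
{'time': 0.1, 'qpos': array([ 1.09898716e+00,  3.42675577e-01,  1.52491881e+00, -7.99386776e-06,
        1.27540841e+00, -1.46016371e-01]), 'qvel': array([ 0.00012535, -0.00171177, -0.00175275,  0.00082221,  0.00093677,
       -0.00026546]), 'joint_efforts': array([ 2.34999818e-03, -4.32007349e+01, -2.44693458e+01,  7.21004116e-02,
        5.25158504e-02, -7.90474382e-05]), 'tool_pos': array([0.16785314, 0.49705843, 0.22610371]), 'tool_rot': array([-3.14019641e+00, -1.97609886e-04,  2.81580206e+00]), 'contact_force': array([ 0.68141536, -0.38430819, -0.31629821]), 'torque': array([0.02417278, 0.04326869, 0.04537654]), 'grip_force': 0.0, 'opening': 0.09152038336724796} -0.0188
```

View pics/top0.png

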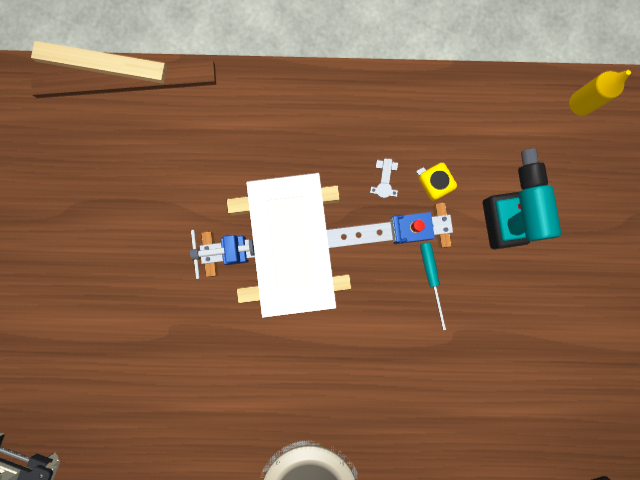

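View pics/side0.png

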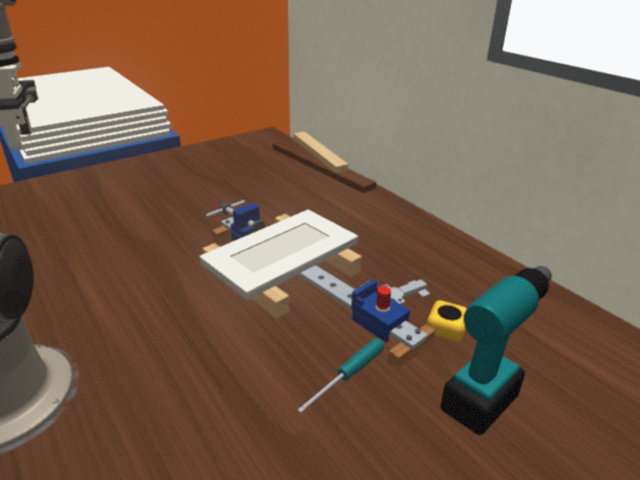

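The top view shows the red pin at about (418,226) and the stop around it. Bar holes are at about (379,232), (358,235) and (340,237), the front's near edge is at about x=330, and the screwdriver handle is just below the stop at (428,262). Next I'll measure these.

```bash
cat > h.py <<'E'
import numpy as np, cv2
from cell import robot, viewer
def ray(n,uv):
    p=viewer.camera_params(n);K,T=np.array(p["K"]),np.array(p["T"])
    d=T[:3,:3]@np.linalg.inv(K)@np.array([uv[0],uv[1],1.]);return T[:3,3],d
def onz(n,uv,z):
    o,d=ray(n,uv);return o+d*(z-o[2])/d[2]
def tri(a,b):
    (o1,d1),(o2,d2)=ray("top",a),ray("side",b)
    s=np.linalg.lstsq(np.c_[d1,-d2],o2-o1,rcond=None)[0]
    p,q=o1+d1*s[0],o2+d2*s[1];return (p+q)/2,np.linalg.norm(p-q)
def red(im):
    h=cv2.cvtColor(im,cv2.COLOR_RGB2HSV)
    m=(((h[...,0]<6)|(h[...,0]>174))&(h[...,1]>190)&(h[...,2]>90)).astype(np.uint8)
    n,l,s,c=cv2.connectedComponentsWithStats(m)
    i=1+np.argmax(s[1:,4]);return c[i],s[i]
E
python3 - <<'E'
from h import *
T=cv2.imread("pics/top0.png")[:,:,::-1].copy();S=cv2.imread("pics/side0.png")[:,:,::-1].copy()
for n,im in(("top",T),("side",S)): print(n,red(im))
print("tri",tri(red(T)[0],red(S)[0]))
# bar holes: dark in bar strip
g=cv2.cvtColor(T,cv2.COLOR_RGB2GRAY)
for (u,v) in((379,232),(358,235),(340,237),(446,225),(437,225)):
    w=g[v-5:v+6,u-5:u+6].astype(float);wt=np.clip(150-w,0,None);ys,xs=np.mgrid[-5:6,-5:6]
    if wt.sum()>0:
        c=(u+(wt*xs).sum()/wt.sum(),v+(wt*ys).sum()/wt.sum());print(c,onz("top",c,.04)[:2].round(4))
# front near edge (z=.06 top)
m=(g>225).astype(np.uint8);n,l,s,c=cv2.connectedComponentsWithStats(m)
for i in range(1,n):
    if 5000<s[i,4]<30000 and 240<c[i][0]<340:
        cs=cv2.findContours((l==i).astype(np.uint8),0,2)[0];b=cv2.boxPoints(cv2.minAreaRect(max(cs,key=cv2.contourArea)))
        print("front",b.tolist(),[onz("top",q,.06)[:2].round(4).tolist() for q in b])
x=cv2.resize(T[190:270,320:460],None,fx=5,fy=5,interpolation=2);cv2.imwrite("pics/c1.png",x[:,:,::-1])
E
```

```text
top (array([418.21875   , 225.26041667]), array([413, 220,  12,  11,  96], dtype=int32))
side (array([383.55813953, 290.97674419]), array([378, 287,  12,  10,  86], dtype=int32))
tri (array([ 0.59297654, -0.21897858,  0.09417957]), np.float64(0.00027811761175698386))
(np.float64(379.0618661257607), np.float64(231.9056795131846)) [ 0.5826 -0.1439]
(np.float64(358.08150183150184), np.float64(234.5897435897436)) [ 0.5757 -0.0975]
(np.float64(343.2917431192661), np.float64(236.44220183486237)) [ 0.571  -0.0648]
(np.float64(445.5154004106776), np.float64(227.26283367556468)) [ 0.5959 -0.2914]
(np.float64(432.0), np.float64(226.96103896103895)) [ 0.596  -0.2613]
front [[223.761962890625, 184.24853515625], [382.6910400390625, 164.86691284179688], [399.171142578125, 300.00347900390625], [240.2420654296875, 319.3851013183594]] [[0.6784, 0.1993], [0.7286, -0.1476], [0.4343, -0.1861], [0.3864, 0.1544]]
```

View pics/c1.png

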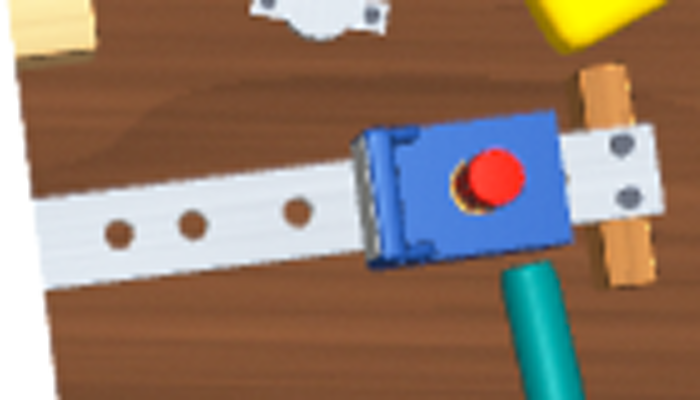

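```bash
cat >> h.py <<'E'
from scipy.spatial.transform import Rotation as Ro
def delta(pos,yaw,s=None):
    s=s or robot.observe();R=Ro.from_euler("xyz",s["tool_rot"])
    d=R.inv().apply(np.array(pos)-s["tool_pos"])*100
    w=(R.inv()*Ro.from_euler("xyz",[np.pi,0,yaw])).as_rotvec(degrees=True)
    print("d cm",d.round(2),"dr",w.round(2))
E
python3 - <<'E'
from h import *
print(onz("top",(418.8,225.2),.097),onz("top",(418.22,225.26),.095))
h=[onz("top",c,.04)[:2] for c in((379.1,231.95),(358.05,234.6),(343.35,236.4))]
e=onz("top",(451.4,223.4),.04)[:2];print("end",e)
d=h[2]-e;d/=np.linalg.norm(d);print("dir",d,np.arctan2(d[1],d[0]))
print("y along bar:",[(np.dot(x-e,d)-.22).round(4) for x in h+[onz("top",(327.6,238.6),.06)[:2],np.array([.593,-.219])]], "pin line", e+d*.085)
delta([.593,-.219,.2],1.714)
E
```

```text
[ 0.59268487 -0.21949995  0.097     ] [ 0.59276703 -0.2187181   0.095     ]
end [ 0.60482061 -0.30444251]
dir [-0.13961967  0.9902052 ] 1.7108736411950454
y along bar: [np.float64(-0.058), np.float64(-0.0109), np.float64(0.0219), np.float64(0.0578), np.float64(-0.1337)] pin line [ 0.59295294 -0.22027507]
d cm [-63.2  -54.23   2.67] dr [-8.000e-02  3.000e-02  6.313e+01]
```

Emit:
{"name": "step_arm", "arguments": {
  "increments": [
    {"delta_pos": [-4.4, -3.8, 0.2], "dr": [0, 0, 4.4], "fingers": -1},
    {"delta_pos": [-8.8, -7.6, 0.4], "dr": [0, 0, 8.8], "fingers": -1},
    {"delta_pos": [-13.2, -11.4, 0.6], "dr": [0, 0, 13.2], "fingers": -1},
    {"delta_pos": [-17.6, -15.2, 0.8], "dr": [0, 0, 17.6], "fingers": -1},
    {"delta_pos": [-22.0, -19.0, 1.0], "dr": [0, 0, 22.0], "fingers": -1}
  ],
  "newtons": 40
}}

```text
time: 0.72
tool_pos: [0.3161, 0.2453, 0.2166]
tool_rot: [3.141, 0.0, 2.43]
contact_force: [0.8, 0.1, 0.2]
opening: 0.0917
grip_force: 0.0
```

```bash
python3 -c "
from h import *
delta([.5929,-.2195,.18],1.711)"
```

```text
d cm [-51.32 -17.11   3.66] dr [ 1.000e-02 -0.000e+00  4.118e+01]
```

Emit:
{"name": "step_arm", "arguments": {
  "increments": [
    {"delta_pos": [-5.4, -1.8, 0.4], "dr": [0, 0, 4.4], "fingers": -1},
    {"delta_pos": [-10.8, -3.6, 0.8], "dr": [0, 0, 8.8], "fingers": -1},
    {"delta_pos": [-16.2, -5.4, 1.2], "dr": [0, 0, 13.2], "fingers": -1},
    {"delta_pos": [-21.6, -7.2, 1.6], "dr": [0, 0, 17.6], "fingers": -1},
    {"delta_pos": [-27.0, -9.0, 2.0], "dr": [0, 0, 22.0], "fingers": -1}
  ]
}}

```text
time: 1.35
tool_pos: [0.4623, 0.001, 0.1964]
tool_rot: [3.142, -0.0, 2.045]
contact_force: [0.5, 1.4, 0.5]
opening: 0.0916
grip_force: 0.0
```

```bash
python3 -c "
from h import *
delta([.5929,-.2195,.16],1.711)"
```

```text
d cm [-25.58   1.55   3.64] dr [-0.   -0.02 19.13]
```

Emit:
{"name": "step_arm", "arguments": {
  "increments": [
    {"delta_pos": [-6.0, 0.4, 0.9], "dr": [0, 0, 5], "fingers": -1},
    {"delta_pos": [-12.0, 0.8, 1.8], "dr": [0, 0, 10], "fingers": -1},
    {"delta_pos": [-18.0, 1.1, 2.7], "dr": [0, 0, 15], "fingers": -1},
    {"delta_pos": [-23.5, 1.4, 3.4], "dr": [0, 0, 19.1], "fingers": -1},
    {"delta_pos": [-25.6, 1.55, 3.6], "dr": [0, 0, 19.1], "fingers": -1}
  ]
}}

```text
time: 1.98
tool_pos: [0.5934, -0.2203, 0.159]
tool_rot: [-3.14, -0.001, 1.711]
contact_force: [0.1, 1.0, -0.0]
opening: 0.0917
grip_force: 0.0
```

```bash
python3 -c "
from h import *
delta([.5929,-.2195,.066],1.711)
im=viewer.read_camera('top');cv2.imwrite('pics/t2.png',cv2.resize(im[180:280,330:470],None,fx=4,fy=4)[:,:,::-1]);print(robot.observe()['contact_force'])"
```

```text
d cm [ 0.08 -0.03  9.3 ] dr [-0.08 -0.04  0.01]
[-0.17245063 -1.12914629 -0.52336319]
```

Emit:
{"name": "step_arm", "arguments": {
  "increments": [
    {"delta_pos": [0.07, 0, 3], "dr": [0, 0, 0], "fingers": -1},
    {"delta_pos": [0.07, 0, 6], "dr": [0, 0, 0], "fingers": -1},
    {"delta_pos": [0.07, 0, 8.5], "dr": [0, 0, 0], "fingers": -0.3},
    {"delta_pos": [0.07, 0, 9.3], "dr": [0, 0, 0], "fingers": 0.2},
    {"delta_pos": [0.07, 0, 9.3], "dr": [0, 0, 0], "fingers": 0.2}
  ]
}}

```text
time: 2.65
tool_pos: [0.5929, -0.2165, 0.0677]
tool_rot: [-3.141, -0.0, 1.715]
contact_force: [-0.1, -0.8, 0.5]
opening: 0.0665
grip_force: 0.0
```

```bash
python3 -c "
from h import *
im=viewer.read_camera('side');cv2.imwrite('pics/s2.png',cv2.resize(im[220:370,300:460],None,fx=4,fy=4)[:,:,::-1])
print(robot.observe()['tool_pos'])"
```

```text
[ 0.59336723 -0.21676197  0.06845467]
```

View pics/s2.png

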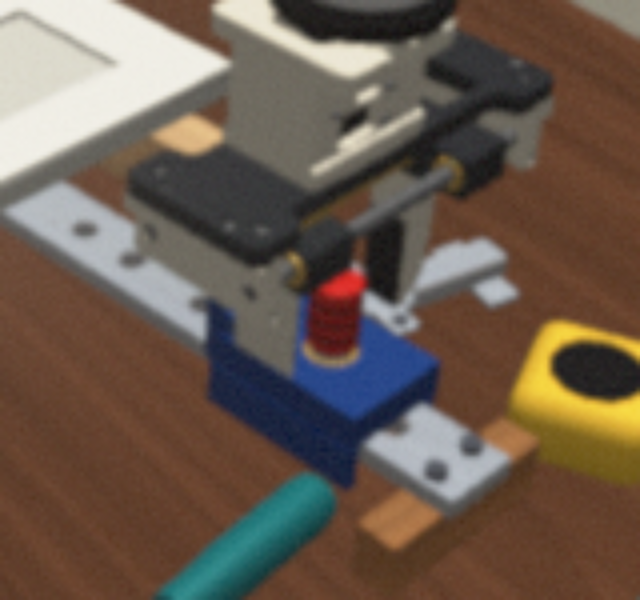

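The fingers straddle the knob on both sides across the bar, and the stop and bystanders are clear. I'll recentre by about 3 mm along the bar, then close.

Emit:
{"name": "step_arm", "arguments": {
  "increments": [
    {"delta_pos": [-0.28, 0, 0.2], "dr": [0, 0, 0], "fingers": 0.2},
    {"delta_pos": [-0.28, 0, 0.2], "dr": [0, 0, 0], "fingers": 0.5},
    {"delta_pos": [-0.28, 0, 0.2], "dr": [0, 0, 0], "fingers": 1},
    {"delta_pos": [-0.28, 0, 0.2], "dr": [0, 0, 0], "fingers": 1},
    {"delta_pos": [-0.28, 0, 0.2], "dr": [0, 0, 0], "fingers": 1}
  ],
  "newtons": 35
}}

```text
time: 3.32
tool_pos: [0.5934, -0.2196, 0.0659]
tool_rot: [3.141, 0.0, 1.714]
contact_force: [-0.4, 0.1, 2.5]
opening: 0.0232
grip_force: 35.0
```

Emit:
{"name": "step_arm", "arguments": {
  "increments": [
    {"delta_pos": [-0.28, 0, 0.2], "dr": [0, 0, 0], "fingers": 1},
    {"delta_pos": [0, 0, 0], "dr": [0, 0, 0], "fingers": 1},
    {"delta_pos": [0, 0, 0], "dr": [0, 0, 0], "fingers": 1},
    {"delta_pos": [0, 0, 0], "dr": [0, 0, 0], "fingers": 1},
    {"delta_pos": [0, 0, 0], "dr": [0, 0, 0], "fingers": 1}
  ]
}}

```text
time: 3.95
tool_pos: [0.5933, -0.2196, 0.0658]
tool_rot: [-3.141, -0.0, 1.714]
contact_force: [-3.3, 1.3, 4.7]
opening: 0.0234
grip_force: 35.0
```

Emit:
{"name": "step_arm", "arguments": {
  "increments": [
    {"delta_pos": [0, 0, -0.3], "dr": [0, 0, 0], "fingers": 1},
    {"delta_pos": [0, 0, -0.6], "dr": [0, 0, 0], "fingers": 1},
    {"delta_pos": [0, 0, -0.9], "dr": [0, 0, 0], "fingers": 1},
    {"delta_pos": [0, 0, -1.2], "dr": [0, 0, 0], "fingers": 1},
    {"delta_pos": [0, 0, -1.5], "dr": [0, 0, 0], "fingers": 1}
  ]
}}

```text
time: 4.58
tool_pos: [0.5933, -0.2196, 0.0808]
tool_rot: [-3.141, -0.0, 1.715]
contact_force: [-0.9, -0.5, -3.7]
opening: 0.0238
grip_force: 35.0
```

Emit:
{"name": "step_arm", "arguments": {
  "increments": [
    {"delta_pos": [0, 0, -0.3], "dr": [0, 0, 0], "fingers": 1},
    {"delta_pos": [0, 0, -0.6], "dr": [0, 0, 0], "fingers": 1},
    {"delta_pos": [0, 0, -0.9], "dr": [0, 0, 0], "fingers": 1},
    {"delta_pos": [0, 0, -1.15], "dr": [0, 0, 0], "fingers": 1},
    {"delta_pos": [0, 0, -1.15], "dr": [0, 0, 0], "fingers": 1}
  ]
}}

```text
time: 5.2
tool_pos: [0.5935, -0.2197, 0.0927]
tool_rot: [3.141, 0.0, 1.715]
contact_force: [-0.8, 0.2, -0.8]
opening: 0.0232
grip_force: 35.0
```

```bash
python3 -c "
from h import *
im=viewer.read_camera('side');cv2.imwrite('pics/s3.png',cv2.resize(im[200:350,300:460],None,fx=4,fy=4)[:,:,::-1])
o=robot.observe();print(o['tool_pos'],o['contact_force'])"
```

```text
[ 0.59350623 -0.21966871  0.09256708] [-1.49942044 -1.26827186 -0.93202491]
```

View pics/s3.png

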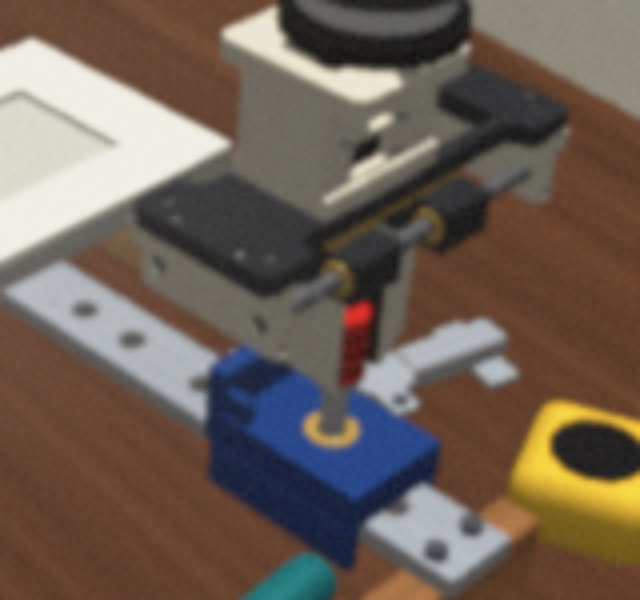

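The pin shank shows above the stop, at about (335,410) in the crop, so it is raised about 27 mm. Next I'll slide the stop.

Emit:
{"name": "step_arm", "arguments": {
  "increments": [
    {"delta_pos": [1, 0, 0], "dr": [0, 0, 0], "fingers": 1},
    {"delta_pos": [2.5, 0.01, 0], "dr": [0, 0, 0], "fingers": 1},
    {"delta_pos": [4, 0.01, 0], "dr": [0, 0, 0], "fingers": 1},
    {"delta_pos": [5, 0.02, 0], "dr": [0, 0, 0], "fingers": 1},
    {"delta_pos": [5, 0.02, 0], "dr": [0, 0, 0], "fingers": 1}
  ]
}}

```text
time: 5.88
tool_pos: [0.5861, -0.168, 0.092]
tool_rot: [-3.141, -0.002, 1.716]
contact_force: [-3.0, 1.4, -0.3]
opening: 0.0239
grip_force: 35.0
```

```bash
python3 -c "
from h import *
o=robot.observe();print(o['tool_pos'],o['tool_rot'],o['contact_force'],o['torque'])"
```

```text
[ 0.58607927 -0.16802671  0.09201191] [-3.14082767e+00 -2.07952952e-03  1.71582626e+00] [-2.99153759  1.43909991 -0.27608438] [0.34958674 0.6478183  0.040635  ]
```

Emit:
{"name": "step_arm", "arguments": {
  "increments": [
    {"delta_pos": [1, -0.02, -0.05], "dr": [0, 0, 0], "fingers": 1},
    {"delta_pos": [2.5, -0.04, -0.05], "dr": [0, 0, 0], "fingers": 1},
    {"delta_pos": [4, -0.04, -0.05], "dr": [0, 0, 0], "fingers": 1},
    {"delta_pos": [5, -0.04, -0.05], "dr": [0, 0, 0], "fingers": 1},
    {"delta_pos": [5.7, -0.04, -0.05], "dr": [0, 0, 0], "fingers": 1}
  ]
}}

```text
time: 6.5
tool_pos: [0.5778, -0.1128, 0.0928]
tool_rot: [3.142, -0.0, 1.715]
contact_force: [-1.0, -2.9, -2.1]
opening: 0.0236
grip_force: 35.0
```

Emit:
{"name": "step_arm", "arguments": {
  "increments": [
    {"delta_pos": [0.2, 0, 0], "dr": [0, 0, 0], "fingers": 1},
    {"delta_pos": [0.5, 0, 0], "dr": [0, 0, 0], "fingers": 1},
    {"delta_pos": [0.7, 0, 0], "dr": [0, 0, 0], "fingers": 1},
    {"delta_pos": [0.7, 0, 0], "dr": [0, 0, 0], "fingers": 1},
    {"delta_pos": [0.7, 0, 0], "dr": [0, 0, 0], "fingers": 1}
  ]
}}

```text
time: 7.12
tool_pos: [0.5769, -0.1068, 0.0928]
tool_rot: [3.141, -0.0, 1.714]
contact_force: [-1.6, -1.1, -0.7]
opening: 0.0234
grip_force: 35.0
```

```bash
python3 -c "
from h import *
o=robot.observe();print(o['tool_pos'],o['tool_rot'],o['contact_force'],o['torque'])
p=o['tool_pos'][:2]-np.array([.5935,-.2196]);d=np.array([-.1396,.9902]);print('travel',p@d,'lat',p[0]*d[1]-p[1]*d[0])
im=viewer.read_camera('top');cv2.imwrite('pics/t4.png',cv2.resize(im[190:280,310:460],None,fx=5,fy=5)[:,:,::-1])"
```

```text
[ 0.5769243  -0.10677035  0.09276667] [ 3.14141826e+00 -3.01748384e-04  1.71430300e+00] [-1.58737365 -1.08666283 -0.74466403] [-0.35300265  0.41833491  0.08506653]
travel 0.1140378834854543 lat -0.0006622391725389261
```

View pics/t4.png

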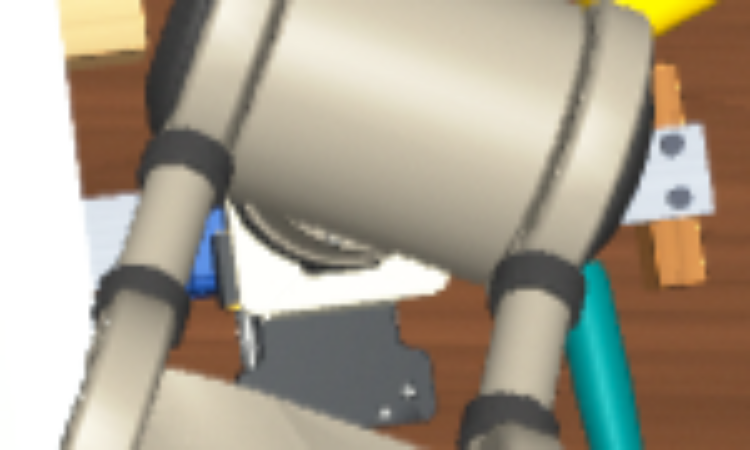

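The arm hides the pin from above. The blue jaw shows at about (205,240) with the front's edge at about x=90, so the stop has travelled as intended. Next is the final 9 mm and a gentle press.

Emit:
{"name": "step_arm", "arguments": {
  "increments": [
    {"delta_pos": [0.4, 0, 0], "dr": [0, 0, 0], "fingers": 1},
    {"delta_pos": [0.75, 0, 0], "dr": [0, 0, 0], "fingers": 1},
    {"delta_pos": [0.88, 0, 0], "dr": [0, 0, 0], "fingers": 1},
    {"delta_pos": [0.88, 0, 0], "dr": [0, 0, 0], "fingers": 1},
    {"delta_pos": [0.88, 0, 0], "dr": [0, 0, 0], "fingers": 1}
  ]
}}

```text
time: 7.8
tool_pos: [0.5757, -0.0979, 0.0927]
tool_rot: [3.141, -0.0, 1.715]
contact_force: [-0.7, -0.7, -2.1]
opening: 0.0235
grip_force: 35.0
```

Emit:
{"name": "step_arm", "arguments": {
  "increments": [
    {"delta_pos": [0, 0, 0.15], "dr": [0, 0, 0], "fingers": 1},
    {"delta_pos": [0, 0, 0.3], "dr": [0, 0, 0], "fingers": 1},
    {"delta_pos": [0, 0, 0.4], "dr": [0, 0, 0], "fingers": 1},
    {"delta_pos": [0, 0, 0.5], "dr": [0, 0, 0], "fingers": 1},
    {"delta_pos": [0, 0, 0.55], "dr": [0, 0, 0], "fingers": 1}
  ]
}}

```text
time: 8.43
tool_pos: [0.5757, -0.0981, 0.0871]
tool_rot: [3.141, -0.0, 1.714]
contact_force: [-1.1, -1.0, -0.7]
opening: 0.0235
grip_force: 35.0
```

```bash
cat > r.py <<'E'
from h import *
o=robot.observe();print(o['tool_pos'].round(4),o['tool_rot'].round(4),o['contact_force'].round(2),o['torque'].round(2))
p=o['tool_pos'][:2]-np.array([.5935,-.2196]);d=np.array([-.1396,.9902]);print('travel',p@d,'lat',p[0]*d[1]-p[1]*d[0])
E
python3 r.py
```

```text
[ 0.5757 -0.0981  0.0871] [ 3.1415e+00 -1.0000e-04  1.7145e+00] [-1.14 -1.04 -0.7 ] [-0.17  0.16 -0.01]
travel 0.12284540849494308 lat -0.0006838240380506871
```

Emit:
{"name": "step_arm", "arguments": {
  "increments": [
    {"delta_pos": [0, 0, 0.1], "dr": [0, 0, 0], "fingers": 1},
    {"delta_pos": [0, 0, 0.2], "dr": [0, 0, 0], "fingers": 1},
    {"delta_pos": [0, 0, 0.25], "dr": [0, 0, 0], "fingers": 1},
    {"delta_pos": [0, 0, 0.3], "dr": [0, 0, 0], "fingers": 1},
    {"delta_pos": [0, 0, 0.3], "dr": [0, 0, 0], "fingers": 1}
  ]
}}

```text
time: 9.05
tool_pos: [0.5756, -0.098, 0.084]
tool_rot: [-3.141, -0.0, 1.715]
contact_force: [-0.6, 1.1, -1.4]
opening: 0.0233
grip_force: 35.0
```

The pin is entering the hole freely, so I'll continue down.

Emit:
{"name": "step_arm", "arguments": {
  "increments": [
    {"delta_pos": [0, 0, 0.25], "dr": [0, 0, 0], "fingers": 1},
    {"delta_pos": [0, 0, 0.5], "dr": [0, 0, 0], "fingers": 1},
    {"delta_pos": [0, 0, 0.75], "dr": [0, 0, 0], "fingers": 1},
    {"delta_pos": [0, 0, 1.0], "dr": [0, 0, 0], "fingers": 1},
    {"delta_pos": [0, 0, 1.2], "dr": [0, 0, 0], "fingers": 1}
  ]
}}

```text
time: 9.68
tool_pos: [0.5755, -0.098, 0.0719]
tool_rot: [-3.141, -0.0, 1.715]
contact_force: [-1.6, 0.1, 0.2]
opening: 0.0232
grip_force: 35.0
```

Emit:
{"name": "step_arm", "arguments": {
  "increments": [
    {"delta_pos": [0, 0, 0.15], "dr": [0, 0, 0], "fingers": 1},
    {"delta_pos": [0, 0, 0.3], "dr": [0, 0, 0], "fingers": 1},
    {"delta_pos": [0, 0, 0.45], "dr": [0, 0, 0], "fingers": 1},
    {"delta_pos": [0, 0, 0.55], "dr": [0, 0, 0], "fingers": 1},
    {"delta_pos": [0, 0, 0.6], "dr": [0, 0, 0], "fingers": 1}
  ]
}}

```text
time: 10.3
tool_pos: [0.5756, -0.098, 0.0663]
tool_rot: [-3.142, -0.0, 1.715]
contact_force: [-1.2, 0.7, 0.3]
opening: 0.023
grip_force: 35.0
```

```bash
python3 r.py
```

```text
[ 0.5756 -0.098   0.0663] [-3.1416e+00 -1.0000e-04  1.7145e+00] [-1.22  0.73  0.29] [ 0.18  0.39 -0.02]
travel 0.12288082254194826 lat -0.0007658778077971051
```

Only about 0.5 mm remains, so I'll press slightly until the collar bears.

Emit:
{"name": "step_arm", "arguments": {
  "increments": [
    {"delta_pos": [0, 0, 0.03], "dr": [0, 0, 0], "fingers": 1},
    {"delta_pos": [0, 0, 0.06], "dr": [0, 0, 0], "fingers": 1},
    {"delta_pos": [0, 0, 0.09], "dr": [0, 0, 0], "fingers": 1},
    {"delta_pos": [0, 0, 0.1], "dr": [0, 0, 0], "fingers": 1},
    {"delta_pos": [0, 0, 0.1], "dr": [0, 0, 0], "fingers": 1}
  ]
}}

```text
time: 10.92
tool_pos: [0.5756, -0.098, 0.0659]
tool_rot: [3.141, 0.0, 1.715]
contact_force: [-2.8, 2.6, 5.5]
opening: 0.0232
grip_force: 35.0
```

The collar has seated at its original height with 5 N. I'll release and retreat.

Emit:
{"name": "step_arm", "arguments": {
  "increments": [
    {"delta_pos": [0, 0, -0.05], "dr": [0, 0, 0], "fingers": 0.5},
    {"delta_pos": [0, 0, -0.05], "dr": [0, 0, 0], "fingers": 0},
    {"delta_pos": [0, 0, -0.05], "dr": [0, 0, 0], "fingers": -0.2},
    {"delta_pos": [0, 0, -0.05], "dr": [0, 0, 0], "fingers": -0.2},
    {"delta_pos": [0, 0, -0.05], "dr": [0, 0, 0], "fingers": -0.2}
  ]
}}

```text
time: 11.55
tool_pos: [0.5758, -0.0982, 0.0657]
tool_rot: [3.141, 0.0, 1.714]
contact_force: [-0.6, 0.1, 0.5]
opening: 0.054
grip_force: 0.0
```

Emit:
{"name": "step_arm", "arguments": {
  "increments": [
    {"delta_pos": [0, 0, -2], "dr": [0, 0, 0], "fingers": -0.2},
    {"delta_pos": [0, 0, -5], "dr": [0, 0, 0], "fingers": -0.2},
    {"delta_pos": [0, 0, -9], "dr": [0, 0, 0], "fingers": -0.2},
    {"delta_pos": [0, 0, -13], "dr": [0, 0, 0], "fingers": -0.2},
    {"delta_pos": [0, 0, -15], "dr": [0, 0, 0], "fingers": -0.2}
  ]
}}

```text
time: 12.18
tool_pos: [0.5764, -0.0983, 0.2183]
tool_rot: [3.138, 0.002, 1.715]
contact_force: [1.1, -0.2, 0.2]
opening: 0.0551
grip_force: 0.0
```

```bash
python3 -c "
from h import *
im=viewer.read_camera('side');cv2.imwrite('pics/s5.png',cv2.resize(im[160:350,280:460],None,fx=3,fy=3)[:,:,::-1]);o=robot.observe();print(o['tool_pos'],o['opening'],o['contact_force'])"
```

```text
[ 0.57716895 -0.09853458  0.22027203] 0.054971682019691055 [ 0.46868213 -0.96644562  2.33327129]
```

View pics/s5.png

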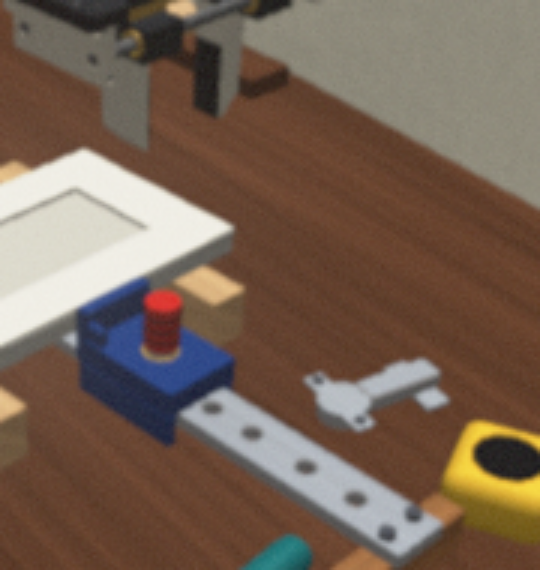

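The pin is home, with its collar on the stop at about (160,350). The jaw is close to the front and the gripper is clear.

```bash
python3 -c "
from h import *
print(robot.hand_in())"
```

```text
the job is handed in; nothing more can be done
None
```

I handed the job in after about 12 s of the 48 s: the tail stop is about 123 mm further along and re-pinned in the third hole, its jaw roughly 20 mm from the drawer front by camera estimate; the interface gave no verdict.

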